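# Weigh a pile of four wax pucks on the two-pan balance

### The arm

A 7-joint arm with a two-finger parallel gripper is mounted at the origin on a cart in front of the work surface, level with it; the furniture and walls round the work are solid. World frame = base frame: x ahead of the robot, y to its left, z up, the work surface at z = 0. Lengths are in mm, angles in rad, forces in N, time in s.
With the tool pointing down it reaches from about 400 to 875 mm from the base axis. Payload 19.3 kg.
Tool frame: the origin (TCP) lies between the finger pads; the fingertips stand 25 mm ahead of it and the grasp point (between the pads) lies 6 mm ahead of it; z points along the fingers, y is the line along which they close (so a half turn about z gives the same grasp; the last joint's range is limited). The gripper opens to 85 mm and grips with 20 to 120 N. Pads are 22 mm wide; open, the fingers measure 114 mm over their backs; the gripper's body (76 mm by 85 mm) begins 54 mm behind the grasp point. The pads swing forward as they close: fully open they stand 13 mm farther back than shut.
Start: joints at [1.151, 0.521, -0.036, 1.599, 0.021, 1.021, -0.113], TCP at [214.166, -587.153, 256.291] pointing down, gripper open.
Joint ranges: [-2.91, 2.91], [-0.3, 2.13], [-1.5, 1.42], [0.17, 2.43], [-1.26, 4.41], [0.16, 1.93], [-2.52, 2.52]. Speed limits (rad/s): [1.89, 1.89, 2.39, 2.39, 3.01, 3.01, 3.01].

### API

Orientations are given as a unit quaternion [w, x, y, z].
In Python, from bench import observe, camera, calibration, job gives the robot as it stands. The module is installed in compiled form; this text tells all that it offers.
- The arm moves only by the shell command python3 -m inch 'ROWS' [FORCE]. ROWS is JSON, a list of rows, each a list of 7 numbers: the shift along the tool's x, y, z in mm, then the turn, a rotation vector about the tool's x, y, z in units of 6 degrees (1.0 is 6 degrees), then the closure, from 0 (fully open) to 1 (shut). In form: [[x, y, z, wx, wy, wz, grip], ...]. A call has 1 to 20 rows; each row shifts and turns the commanded pose from where the row before left it, along the tool's axes as they then stand; what a row does not reach is not made up. A row lasts 1/8 s, in which the tool goes at most 62.5 mm and 10.7 degrees, less where a joint would pass 70% of its speed; a pose out of reach is approached as far as the arm can. A call is refused whole if a number of a shift passes 62.5 or a number of a turn 1, either way. A call with a gripper value outside its range is refused whole. The fingers move at their own pace and stop on an object; FORCE is the grip in N (left out, the last holds). Time passes only in rows, so rows that do not move let the fingers close. It gives the time, the measured TCP pose, the force, the opening and the grip force at its end, in the units of the state.
- observe(): the state, without advancing time (a new reading comes with each control period).
- camera(name): name is "scene" or "top"; returns the picture (384x512x3 uint8, red, green, blue); there is no depth.
- calibration(name): a dict with "mtx" (3x3 intrinsics, pixels), "extrinsics" (4x4, takes a point from camera to world coordinates). Camera axes: x right, y down, z forward; pixel columns grow to the right and rows downward; lengths in mm; the calibration is good to about 2 mm. A picture is of the moment at which its call begins. calibration takes no time and is no camera call.
- job.sign_off(): hands the job in; it is judged then, once.
The state is a dict: "clock": time; "joint_pos": joint angles; "qvel": joint speeds; "tau": joint torques, N m; "ee_pos": TCP position; "eef_rot": TCP orientation; "wrist_force": force on the tool from outside, world axes, zero at the start; "moment": the same for the moment, N m; "width": finger opening in mm; "gripper_force": force on a finger pad.
Only numpy, scipy, OpenCV 4.12 (cv2) and the standard library are available. Lean on these libraries where they do the work, as an engineer would, in place of code of your own. Each camera call takes 0.05 s, during which the arm holds its last target. There are 200 camera calls.

### The job

Weigh the four pressed-out wax pucks: lay the last one flat on top of the three on the balance's left pan, over the gap in their middle so that it rests on all three, stand the smallest brass weight (20 g) upright on the right pan, and slide the brass poise along its bar until the beam stays level by itself, with the pointer between the two long centre marks. Leave the two larger weights, the die plug, the gauge block and the empty cup where they are.

Things in the scene. Friction and masses are not known exactly. Their poses are not given: they have to be found in the camera images.
- balance: grey bench balance, fixed, 110 x 236 mm base; origin under its middle at bench height. Its x points from its front to its back, y to its left pan (front faces the robot). Poise bar: 85 mm in front of the middle (x = -85 mm), along y from -88 to 88 mm, its top 76 mm above the bench when level. White scale plate up to 155 mm high between the pans
- beam (a joint): tilt of the beam with the pans, rad: 0 level, negative left pan down, positive right pan down; stops at -0.1 and 0.1. It starts at -0.1. Free and damped, settles in about 1 s. The pans stay horizontal and it does not matter where on a pan a load stands. Near level, 10 mm of poise travel changes the tilt by about 0.025 rad
- poise (a joint): position of the sliding brass poise along the bar, m: 0 at its left end (nothing added) to 0.14 at its right end (adds 42 g to the right pan's side). Slides with light friction (about 0.2 N), stays where it is left. In the balance's frame its centre is at y = 70 mm minus this value
- poise_knob (a point): middle of the poise's upright round knob, 17 mm across and 26 mm tall (13 mm above and below this point); above the bar, 97 mm above the bench when the beam is level, up to 7 mm lower or higher when it is tilted. Below the knob is a 20 mm wide brass block round the bar
- pan_left_top (a point): centre of the top face of the left pan, a flat steel disc 100 mm across; 102 mm above the bench when level, 92 mm with the left pan fully down
- pan_right_top (a point): centre of the top face of the right pan, a flat steel disc 100 mm across, 3 mm thick; 102 mm above the bench when level, 112 mm with the left pan fully down
- puck_a: plain white wax puck, a disc 36 mm across and 13 mm thick, about 8 to 15 g; lies at the start on the left pan, one of three in a nearly touching triangle whose middle is the pan's centre; origin: centre of its underside, z up
- puck_b: plain white wax puck, a disc 36 mm across and 13 mm thick, about 8 to 15 g; lies at the start on the left pan, one of three in a nearly touching triangle whose middle is the pan's centre; origin: centre of its underside, z up
- puck_c: plain white wax puck, a disc 36 mm across and 13 mm thick, about 8 to 15 g; lies at the start on the left pan, one of three in a nearly touching triangle whose middle is the pan's centre; origin: centre of its underside, z up
- last_puck: the fourth wax puck, 36 mm across and 13 mm thick, about 8 to 15 g, lying flat on the bench to the right of the balance; origin: centre of its underside, z up
- weight_board: small wooden board, fixed, 110 x 50 mm, with a 3 mm rim 7 mm above the bench; the weights stand on its floor 4 mm above the bench, in a row along its x axis, 34 mm apart, in any order; origin: centre of its underside
- weight_20: smallest brass weight, 20 g, 21.5 mm tall: round body 14 mm across and 12.5 mm high, a neck and a knob 10 mm across and 6 mm high on top; origin: centre of its underside, z up
- weight_50: middle brass weight, 50 g, 28 mm tall, body 19 mm across; not needed; origin: centre of its underside
- weight_100: largest brass weight, 100 g, 35 mm tall, body 24 mm across; not needed; origin: centre of its underside
- die_plug: stepped steel die plug, 37 mm across, 35 mm tall, standing on the bench between weight board and press; bystander, origin: centre of its underside
- go_gauge: steel gauge block 25 x 60 x 12 mm lying behind the balance; bystander
- cup_a: empty aluminium tealight cup, 39 mm across, 16 mm tall, the loose one nearest the gauge block behind the balance; bystander
- cup_press: green arbor press behind and to the right of the balance, fixed, not used, 380 mm tall, with a lever that ends in a red ball 475 mm above the bench; origin: middle of its base at bench height. Solid: keep arm and gripper 150 mm from this upright axis (the lever ball: 140 mm from it, to the robot's right and slightly nearer the robot)

How it is judged:
By the outcome, as a careful person would: the job done as asked, in the order asked, and still so for the second after the job is handed in, with the robot touching nothing.
It also fails if it takes over 72 s, if anything falls off the work surface, if the arm or the gripper's body presses on something with over 40 N, if the wrist force passes 120 N, or if a joint passes its speed limit or range.

## Working session

There is one attempt and no reset: what is moved stays moved. The work goes in short steps, Python scripts to look and compute and a shell command to move; the robot and the scene stay as the last step left them, time stands still between calls to the robot, and variables do not carry over. Pictures are saved under pics/ and viewed, at most 10 in all, crops included, and the job is handed in when it is done.

```bash
mkdir -p pics; python3 - <<'E'
from bench import observe,camera,calibration
import cv2,numpy as np
for n in("scene","top"):
    c=calibration(n);print(n,np.round(c["mtx"],1).tolist(),np.round(c["extrinsics"],3).tolist())
    im=camera(n)[:,:,::-1];cv2.imwrite(f"pics/{n}0_raw.png",im);cv2.imwrite(f"pics/{n}0.png",cv2.resize(im,(800,600),interpolation=cv2.INTER_CUBIC))
o=observe();print(o)
E
```

```text
scene [[453.9, 0.0, 252.3], [0.0, 453.9, 200.0], [0.0, 0.0, 1.0]] [[0.789, -0.433, 0.436, 131.536], [-0.614, -0.547, 0.568, -331.536], [-0.008, -0.716, -0.698, 668.623], [0.0, 0.0, 0.0, 1.0]]
top [[460.7, 0.0, 254.8], [0.0, 460.7, 199.9], [0.0, 0.0, 1.0]] [[0.029, -0.993, 0.111, 436.581], [-1.0, -0.029, -0.002, 163.699], [0.005, -0.111, -0.994, 975.763], [0.0, 0.0, 0.0, 1.0]]
{'clock': 0.1, 'joint_pos': array([ 1.15078269,  0.5219346 , -0.03633911,  1.59994506,  0.02122783,
        1.02112957, -0.11279898]), 'qvel': array([ 0.00120719, -0.00038425,  0.00189473, -0.00145776,  0.00078132,
       -0.00046058,  0.00060317]), 'tau': array([ 4.73205713e-03, -9.28475118e+01,  1.98424369e+00, -3.70532405e+01,
        1.80678244e-02,  5.33116501e-03,  1.24514526e-05]), 'ee_pos': array([ 214.07339503, -586.89379936,  255.79763272]), 'eef_rot': array([-4.97596649e-04,  9.84741356e-01,  1.74023551e-01, -1.34197386e-04]), 'wrist_force': array([-0.97619251,  0.34940437, -0.03228682]), 'moment': array([-0.00472641,  0.01529651, -0.00582634]), 'gripper_force': 0.0, 'width': 85.5061203195547}
```

View pics/scene0.png

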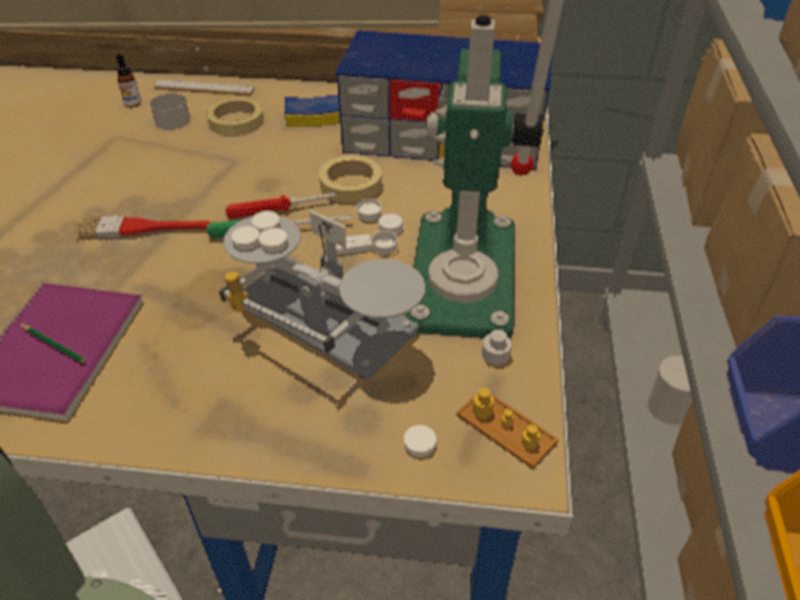

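View pics/top0.png

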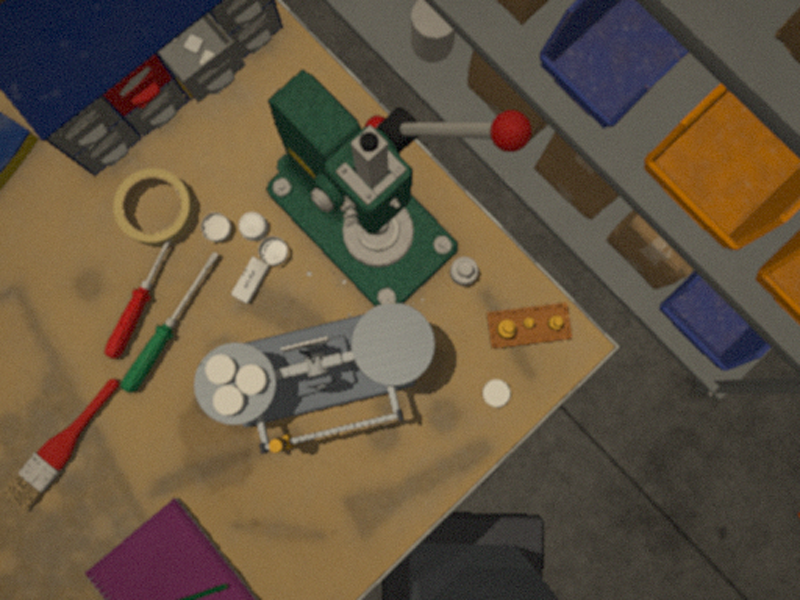

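```bash
cat > h.py <<'E'
import cv2,numpy as np
from bench import observe,camera,calibration
from scipy.spatial.transform import Rotation as R
def ray(n,u,v,z):
    c=calibration(n);E=c["extrinsics"];d=E[:3,:3]@np.linalg.inv(c["mtx"])@[u,v,1];p=E[:3,3]
    return (p+d*(z-p[2])/d[2])
def proj(n,P):
    c=calibration(n);E=c["extrinsics"];q=E[:3,:3].T@(np.array(P)-E[:3,3]);q=c["mtx"]@q;return q[:2]/q[2]
def tool(P):  # displacement of TCP to P in tool axes (tool frame now)
    o=observe();w,x,y,z=o["eef_rot"];r=R.from_quat([x,y,z,w]);return r.inv().apply(np.array(P)-o["ee_pos"]),r,o
E
python3 - <<'E'
from h import *
im=cv2.imread("pics/top0_raw.png")
a=cv2.resize(im[188:298,118:384],None,fx=3,fy=3,interpolation=cv2.INTER_CUBIC)
s=cv2.imread("pics/scene0_raw.png")
b=cv2.resize(s[240:300,250:370],None,fx=4,fy=4,interpolation=cv2.INTER_CUBIC)
b2=cv2.resize(s[165:225,135:210],None,fx=4,fy=4,interpolation=cv2.INTER_CUBIC)
o=np.zeros((580,800,3),np.uint8);o[:330,:798]=a;o[335:575,:480]=b;o[335:575,490:790]=b2
cv2.imwrite("pics/c1.png",o)
E
```

```text
(no output)
```

View pics/c1.png

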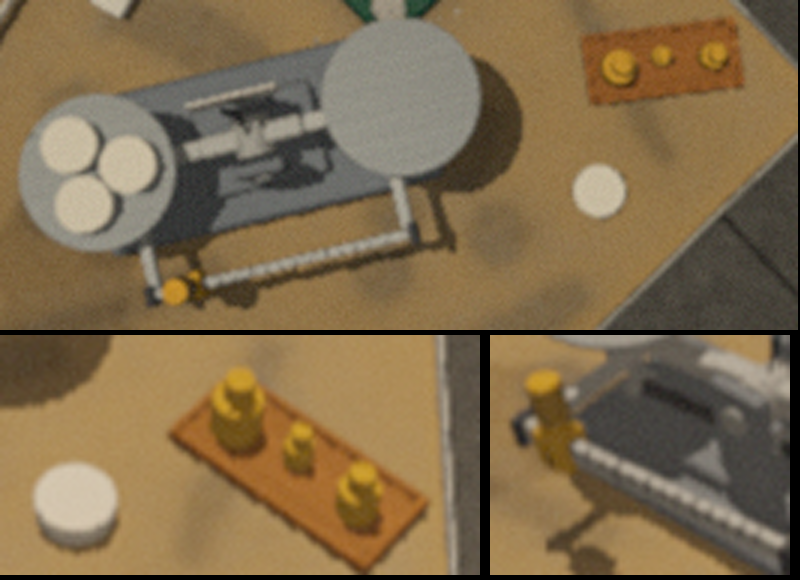

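```bash
python3 - <<'E'
from h import *
for k,x,y,z in[("w20",662,56,25),("w50",714,54,32),("w100",620,66,39),("puck",600,191,13),("boardL",587,70,7),("boardR",739,54,7),("panL",97,172,92),("panR",401,97,112),("knob",175,292,103),("pa",69,144,105),("pb",128,165,105),("pc",84,206,105)]:
    print(k,np.round(ray("top",118+x/3,188+y/3,z),1))
for k,x,y,z in[("w20",299,427-335,25),("puck",75,485-335,13)]:print("scene",k,np.round(ray("scene",250+x/4,240+y/4,z),1))
print("sc knob",np.round(ray("scene",135+(544-490)/4,165+(379-335)/4,103),1))
_,r,o=tool([0,0,0]);print(r.as_matrix().round(3))
E
```

```text
w20 [534.2 -12.2  25. ]
w50 [535.9 -46.7  32. ]
w100 [525.1  18.9  39. ]
puck [440.2  27.7  13. ]
boardL [524.6  37.2   7. ]
boardR [539.  -69.9   7. ]
panL [442.7 358.9  92. ]
panR [494.7 167.1 112. ]
knob [369.8 304.  103. ]
pa [459.5 374.5 105. ]
pb [447.5 336.9 105. ]
pc [421.2 363.  105. ]
scene w20 [535.5 -13.9  25. ]
scene puck [443.2  30.   13. ]
sc knob [370.4 302.2 103. ]
[[ 0.939  0.343 -0.   ]
 [ 0.343 -0.939  0.001]
 [-0.    -0.001 -1.   ]]
```

```bash
python3 - <<'E'
from h import *
s=1.5625
for k,x,y,z in[("baseL",283,187,15),("baseR",442,243,15),("baseF",388,296,15),("ram",370,143,380),("ball",510,131,475),("platetopL",118*s+185*s/3,188*s+105*s/3,155),("plateR",118*s+275*s/3,188*s+86*s/3,155)]:
    print(k,np.round(ray("top",x/s,y/s,z),1))
def tri(a,b):
    A=[];B=[]
    for n,(u,v) in(("top",a),("scene",b)):
        p=calibration(n)["extrinsics"][:3,3];d=ray(n,u/s,v/s,0)-p;d/=np.linalg.norm(d);P=np.eye(3)-np.outer(d,d);A.append(P);B.append(P@p)
    return np.linalg.lstsq(np.vstack(A),np.hstack(B),rcond=None)[0].round()
print("bluebin near corner", tri((717,367),(745,455)),"orange corner",tri((738,245),(775,485)))
# plan: path to above puck
def plan(P,turn,n):
    d,r,o=tool(P);D=np.array(P)-o["ee_pos"]
    for i in range(n):
        ri=r*R.from_rotvec([0,0,np.radians(turn*6/n*i)]);print(ri.inv().apply(D/n).round(1).tolist())
plan([340,-250,230],-7,7)
E
```

```text
baseL [712.2 324.6  15. ]
baseR [640.8 105.3  15. ]
baseF [566.  176.4  15. ]
ram [648.3 191.  380. ]
ball [626.6  86.1 475. ]
platetopL [483.3 294.9 155. ]
plateR [496.1 242.  155. ]
bluebin near corner [ 499. -218.  206.] orange corner [ 633. -262.   86.]
[33.4, -39.0, 3.7]
[37.3, -35.3, 3.7]
[40.8, -31.2, 3.7]
[43.8, -26.8, 3.7]
[46.4, -22.1, 3.7]
[48.4, -17.1, 3.7]
[50.0, -12.0, 3.7]
```

```bash
python3 -m inch '[[33,-39,3.7,0,0,-1,0],[37,-35,3.7,0,0,-1,0],[41,-31,3.7,0,0,-1,0],[44,-27,3.7,0,0,-1,0],[46,-22,3.7,0,0,-1,0],[48,-17,3.7,0,0,-1,0],[50,-12,3.7,0,0,-1,0],[0,0,0,0,0,0,0]]' 40
cat >> h.py <<'E'
def plan(P,turn,n):
    d,r,o=tool(P);D=np.array(P)-o["ee_pos"];print("yaw of y",np.degrees(np.arctan2(*r.as_matrix()[[1,0],1])).round(1),"tilt z",r.as_matrix()[:,2].round(4),"D",D.round(1))
    for i in range(n):
        ri=r*R.from_rotvec([0,0,np.radians(turn*6/n*i)]);print(ri.inv().apply(D/n).round(1).tolist())
E
python3 -c "
from h import *
plan([441.5,28.5,120],-6,7)"
```

```text
clock: 1.1
ee_pos: [340.5, -248.6, 230.3]
eef_rot: [-0.0, 0.855, 0.518, 0.0]
wrist_force: [-0.2, -0.4, 0.9]
width: 85.5
gripper_force: 0.0
yaw of y -27.6 tilt z [-1.e-04  7.e-04 -1.e+00] D [ 101.   277.1 -110.3]
[41.8, -5.5, 15.8]
[42.1, -1.8, 15.8]
[42.1, 2.0, 15.8]
[41.7, 5.8, 15.8]
[41.0, 9.5, 15.8]
[40.0, 13.1, 15.8]
[38.7, 16.7, 15.8]
```

```bash
python3 -m inch '[[42,-5.5,15.8,0,0,-0.86,0],[42,-2,15.8,0,0,-0.86,0],[42,2,15.8,0,0,-0.86,0],[42,6,15.8,0,0,-0.86,0],[41,9.5,15.8,0,0,-0.86,0],[40,13,15.8,0,0,-0.86,0],[39,16.5,15.8,0,0,-0.86,0.2],[0,0,0,0,0,0,0.2],[0,0,0,0,0,0,0.2]]'
python3 - <<'E'
from h import *
plan([441.5,28.8,28],0,4)
im=camera("top")[:,:,::-1];s=camera("scene")[:,:,::-1]
o=np.hstack([cv2.resize(im[180:300,280:390],None,fx=3.5,fy=3.5),cv2.resize(s[220:340,230:340],None,fx=3.5,fy=3.5)]);cv2.imwrite("pics/c2.png",o)
E
```

```text
clock: 2.22
ee_pos: [441.8, 24.8, 119.6]
eef_rot: [-0.0, 0.656, 0.755, -0.0]
wrist_force: [-0.0, 0.3, -0.7]
width: 68.2
gripper_force: 0.0
yaw of y 8.1 tilt z [-8.e-04 -5.e-04 -1.e+00] D [ -0.3   4.  -91.6]
[1.0, 0.1, 22.9]
[1.0, 0.1, 22.9]
[1.0, 0.1, 22.9]
[1.0, 0.1, 22.9]
```

View pics/c2.png

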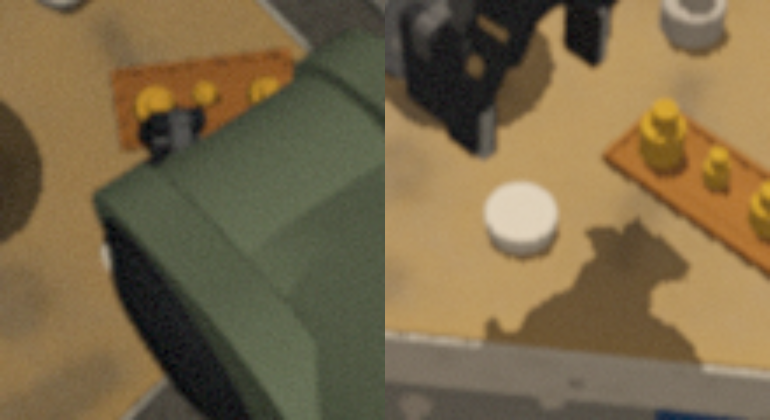

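The fingers hang above the puck, at about (520,215) in the scene crop, and the weights stand untouched. The arm hides the puck from the top camera.

```bash
python3 -m inch '[[1,0,23,0,0,0,0.2],[1,0,23,0,0,0,0.2],[1,0,23,0,0,0,0.2],[1,0,22.5,0,0,0,0.2],[0,0,0,0,0,0,0.2],[0,0,0,0,0,0,0.5],[0,0,0,0,0,0,0.7],[0,0,0,0,0,0,0.8],[0,0,0,0,0,0,0.8],[0,0,0,0,0,0,0.8]]' 25
python3 -m inch '[[0,0,0,0,0,0,0.8],[0,0,-20,0,0,0,0.8],[0,0,-30,0,0,0,0.8],[0,0,-30,0,0,0,0.8],[0,0,-40,0,0,0,0.8],[0,0,-40,0,0,0,0.8],[0,0,0,0,0,0,0.8]]'
python3 -c "
from h import *
plan([442.7,358.2,210],0,8)
print(ray('top',118+97/3,188+172/3,92))
cv2.imwrite('pics/c3.png',cv2.resize(camera('scene')[:,:,::-1][60:300,180:420],None,fx=2.4,fy=2.4))"
```

```text
clock: 3.58
ee_pos: [441.9, 29.2, 29.3]
eef_rot: [0.001, 0.655, 0.755, 0.0]
wrist_force: [-1.9, -0.4, 10.8]
width: 34.7
gripper_force: 23.8
clock: 4.45
ee_pos: [442.6, 29.3, 191.3]
eef_rot: [0.002, 0.655, 0.755, 0.002]
wrist_force: [-0.2, -1.1, -2.0]
width: 34.9
gripper_force: 25.1
yaw of y 8.1 tilt z [ 5.3e-03 -3.0e-04 -1.0e+00] D [1.000e-01 3.289e+02 1.870e+01]
[40.7, 5.8, -2.4]
[40.7, 5.8, -2.4]
[40.7, 5.8, -2.4]
[40.7, 5.8, -2.4]
[40.7, 5.8, -2.4]
[40.7, 5.8, -2.4]
[40.7, 5.8, -2.4]
[40.7, 5.8, -2.4]
[442.65820485 358.90132782  92.        ]
```

View pics/c3.png

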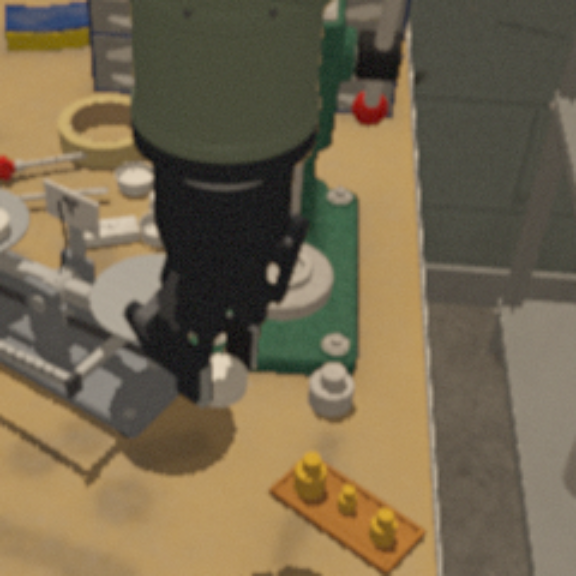

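```bash
python3 -c "
from h import *
s=camera('scene')[:,:,::-1][180:240,230:300]
for p in([442.6,29.3,191.3-25],[442.6,29.3,191.3-29.3]):print(proj('scene',p))
cv2.imwrite('pics/c4.png',cv2.resize(s,None,fx=8,fy=8,interpolation=cv2.INTER_CUBIC))"
```

```text
[270.47274294 217.94115692]
[270.41631668 219.8765234 ]
```

View pics/c4.png

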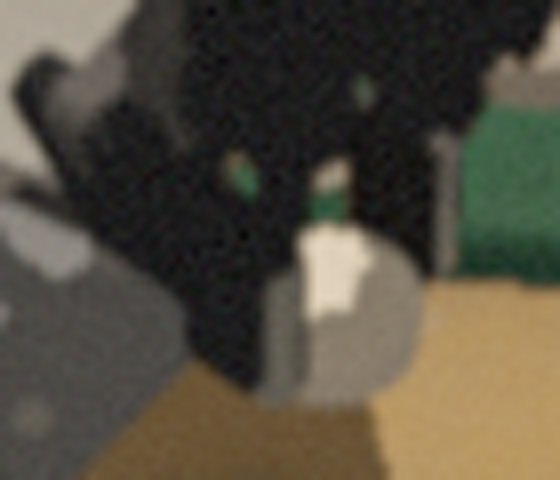

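```bash
python3 - <<'E'
from h import *
o=observe();p=o["ee_pos"];a=np.linspace(0,6.283,73)
for t in(-40,-20,0,20,40):
    r=R.from_quat(np.r_[o["eef_rot"][1:],o["eef_rot"][0]])*R.from_rotvec([0,np.radians(t),0])
    e=[]
    for h in(0,13):
        L=np.c_[18*np.cos(a),18*np.sin(a),0*a+6.5-h]
        P=r.apply(L)+p-[0,0,22.8]
        q=(np.array([proj("scene",x) for x in P])-[230,180])*8
        e.append([q[:,0].min().round(),q[:,0].max().round(),q[:,1].min().round(),q[:,1].max().round()])
    print(t,e)
s=cv2.imread("pics/c4.png");im=s.copy()
for h in(0,13):
    r=R.from_quat(np.r_[o["eef_rot"][1:],o["eef_rot"][0]])
    q=(np.array([proj("scene",x) for x in r.apply(np.c_[18*np.cos(a),18*np.sin(a),0*a+6.5-h])+p-[0,0,22.8]])-[230,180])*8
    cv2.polylines(im,[q.astype(int)],True,(0,0,255) if h else (255,0,0),1)
cv2.imwrite("pics/c5.png",im)
E
```

```text
-40 [[np.float64(252.0), np.float64(420.0), np.float64(287.0), np.float64(388.0)], [np.float64(220.0), np.float64(388.0), np.float64(229.0), np.float64(330.0)]]
-20 [[np.float64(236.0), np.float64(420.0), np.float64(282.0), np.float64(392.0)], [np.float64(219.0), np.float64(404.0), np.float64(227.0), np.float64(335.0)]]
0 [[np.float64(225.0), np.float64(413.0), np.float64(264.0), np.float64(401.0)], [np.float64(225.0), np.float64(416.0), np.float64(217.0), np.float64(355.0)]]
20 [[np.float64(219.0), np.float64(400.0), np.float64(242.0), np.float64(408.0)], [np.float64(237.0), np.float64(420.0), np.float64(209.0), np.float64(377.0)]]
40 [[np.float64(220.0), np.float64(384.0), np.float64(224.0), np.float64(407.0)], [np.float64(252.0), np.float64(419.0), np.float64(208.0), np.float64(395.0)]]
```

View pics/c5.png

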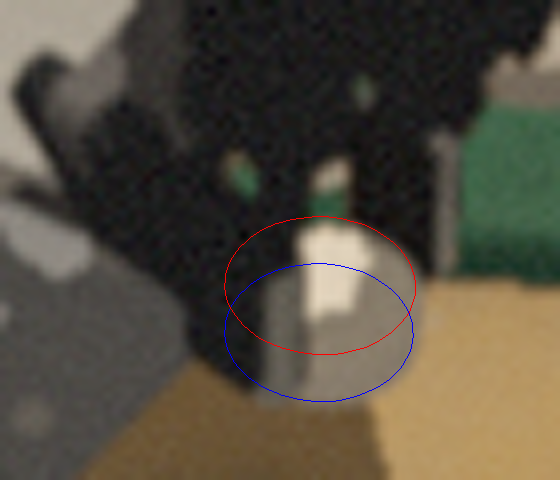

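```bash
python3 -m inch '[[20,3,-15,0,0,0,0.8],[41,6,-5,0,0,0,0.8],[41,6,0,0,0,0,0.8],[41,6,0,0,0,0,0.8],[41,6,0,0,0,0,0.8],[41,6,0,0,0,0,0.8],[41,6,0,0,0,0,0.8],[41,6,0,0,0,0,0.8],[20,3,0,0,0,0,0.8],[0,0,0,0,0,0,0.8],[0,0,0,0,0,0,0.8]]'
python3 -c "
from h import *
plan([442.6,358.7,150],0,1)"
```

```text
clock: 5.92
ee_pos: [442.6, 358.8, 207.8]
eef_rot: [0.0, 0.655, 0.755, -0.001]
wrist_force: [1.0, -1.1, 0.8]
width: 34.6
gripper_force: 25.1
yaw of y 8.1 tilt z [-6.0e-04 -1.3e-03 -1.0e+00] D [ -0.   -0.1 -57.8]
[-0.0, -0.0, 57.8]
```

```bash
python3 -m inch '[[0,0,20,0,0,0,0.8],[0,0,20,0,0,0,0.8],[0,0,15,0,0,0,0.8],[0,0,10,0,0,0,0.8],[0,0,4,0,0,0,0.8],[0,0,2,0,0,0,0.8],[0,0,0,0,0,0,0.8],[0,0,0,0,0,0,0.8]]'
python3 -m inch '[[0,0,1,0,0,0,0.8],[0,0,0,0,0,0,0.8],[0,0,0,0,0,0,0.8]]'
```

```text
clock: 6.92
ee_pos: [442.6, 360.2, 137.6]
eef_rot: [0.0, 0.655, 0.756, 0.0]
wrist_force: [-0.2, 0.6, 0.1]
width: 34.7
gripper_force: 25.1
clock: 7.3
ee_pos: [442.5, 360.1, 136.3]
eef_rot: [-0.0, 0.655, 0.756, 0.0]
wrist_force: [0.3, 0.1, 0.2]
width: 35.4
gripper_force: 25.1
```

```bash
python3 -m inch '[[-1.5,0,0.7,0,0,0,0.8],[0,0,0,0,0,0,0.8],[0,0,0,0,0,0,0.8]]'
python3 -m inch '[[0,0,0.8,0,0,0,0.8],[0,0,0,0,0,0,0.8],[0,0,0,0,0,0,0.8]]'
python3 -m inch '[[0,0,0.8,0,0,0,0.8],[0,0,0,0,0,0,0.8],[0,0,0,0,0,0,0.8]]'
```

```text
clock: 7.68
ee_pos: [442.8, 358.6, 135.6]
eef_rot: [-0.0, 0.655, 0.756, 0.0]
wrist_force: [0.1, -0.2, 0.4]
width: 34.9
gripper_force: 25.1
clock: 8.05
ee_pos: [442.7, 358.6, 134.8]
eef_rot: [-0.0, 0.655, 0.756, -0.0]
wrist_force: [-0.2, -0.5, -0.6]
width: 34.7
gripper_force: 25.1
clock: 8.43
ee_pos: [442.7, 358.6, 134.0]
eef_rot: [-0.0, 0.655, 0.756, 0.0]
wrist_force: [-0.1, 0.2, 0.4]
width: 34.9
gripper_force: 25.2
```

```bash
python3 -m inch '[[0,0,0.8,0,0,0,0.8],[0,0,0,0,0,0,0.8],[0,0,0,0,0,0,0.8]]'
python3 -m inch '[[0,0,0.8,0,0,0,0.8],[0,0,0,0,0,0,0.8],[0,0,0,0,0,0,0.8]]'
```

```text
clock: 8.8
ee_pos: [442.8, 358.6, 133.2]
eef_rot: [0.0, 0.655, 0.756, 0.0]
wrist_force: [0.0, -0.1, 0.6]
width: 34.9
gripper_force: 25.3
clock: 9.18
ee_pos: [442.7, 358.6, 132.4]
eef_rot: [0.0, 0.655, 0.756, -0.0]
wrist_force: [-0.4, -0.2, 2.7]
width: 34.7
gripper_force: 25.4
```

```bash
python3 -m inch '[[0,0,-0.6,0,0,0,0.8],[0,0,0,0,0,0,0.55],[0,0,0,0,0,0,0.5],[0,0,0,0,0,0,0.45],[0,0,0,0,0,0,0.4],[0,0,0,0,0,0,0.4],[0,0,-10,0,0,0,0.4],[0,0,-20,0,0,0,0.4],[0,0,-40,0,0,0,0.4],[-10,0,-50,0,0,0,0.4],[-40,0,-20,0,0,0,0.4],[-50,-5,0,0,0,0,0.4],[-50,-5,0,0,0,0,0.4],[-50,-5,0,0,0,0,0.4],[0,0,0,0,0,0,0.4]]'
python3 - <<'E'
from h import *
im=camera("top")[:,:,::-1];s=camera("scene")[:,:,::-1]
a=cv2.resize(im[205:290,115:175],None,fx=6,fy=6,interpolation=cv2.INTER_CUBIC);b=cv2.resize(s[125:210,130:202],None,fx=6,fy=6,interpolation=cv2.INTER_CUBIC)
cv2.imwrite("pics/c6.png",np.hstack([a,b]))
plan([534.5,-13,140],0,6)
E
```

```text
clock: 11.05
ee_pos: [456.7, 155.0, 274.3]
eef_rot: [0.001, 0.657, 0.754, -0.0]
wrist_force: [0.5, 0.3, -0.1]
width: 51.6
gripper_force: 0.0
yaw of y 8.1 tilt z [ 1.5e-03  4.0e-04 -1.0e+00] D [  78.1 -171.5 -134.3]
[-30.1, 8.8, 22.4]
[-30.1, 8.8, 22.4]
[-30.1, 8.8, 22.4]
[-30.1, 8.8, 22.4]
[-30.1, 8.8, 22.4]
[-30.1, 8.8, 22.4]
```

View pics/c6.png

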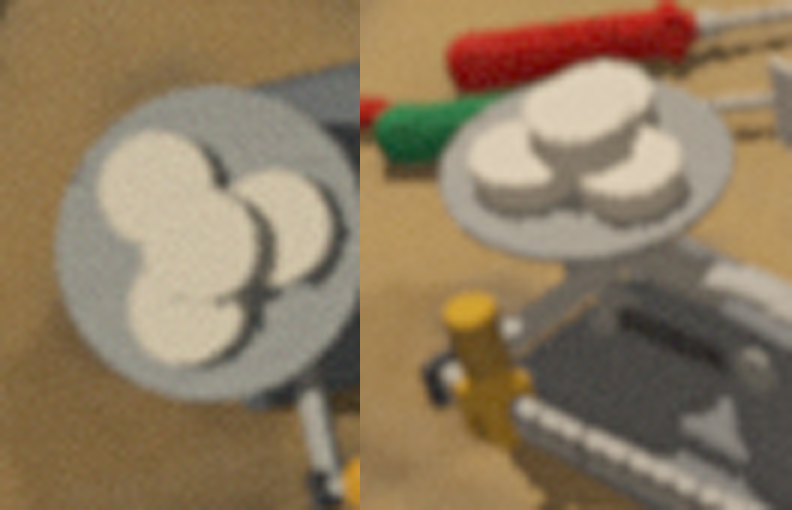

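```bash
python3 - <<'E'
from h import *
a=np.linspace(0,6.283,181)
for n,sl in(("scene",(132,164,146,188)),("top",(224,270,128,174))):
    im=cv2.GaussianBlur(camera(n),(3,3),0.7).mean(2)
    m=np.zeros((384,512),np.uint8)
    P=np.c_[442.7+18*np.cos(a),358.6+18*np.sin(a),118+0*a]
    q=np.array([proj(n,x) for x in P]);cv2.fillPoly(m,[np.round(q).astype(int)],1)
    y0,y1,x0,x1=sl;print(n,q.min(0),q.max(0))
    for y in range(y0,y1):print("".join((" .:-=+*#%@"if not m[y,x] else "0123456789")[int(np.clip((im[y,x]-80)/14,0,9))] for x in range(x0,x1)))
E
```

```text
scene [156.56081178 135.73819179] [174.62466899 146.58366243]
.                                       ..
                                          
                        ..                
                    .--=++==-:           .
                0024567788##*+=.        ::
              00245788888888%%*=: ..  .:--
             1245788888888888%%*+---:::-==
           .34678888888888888%%%*++=======
        .:-4678888888888888888%#*++++++===
     ..:-=+6788888888888888888%#++++++++++
    .:-=++*788888888888888888##*==++++++++
   .-=+++**788888888888888887*+=--++++++++
  .-=++***#78888888888888887*+=-:-=+++++++
 :-=+**#####888888888888887*=-----++++++++
.-++*##%%%%##788888888887*+=--=+*+*+++++++
-+**#%%%%%%#*+*##7777##*+=-::-+#%##**+++++
=+*#%%%%%%%#+==++****++=-::::=*%%%%##*++++
+*#%%%%%%%%#+----====---::::-+#%%%%%#*++++
+*#%%%%%%%%%*=-::----:::::::-*%%%%%%%*++++
**#%%%%%%%%%#*=-::::::::::-=+#%%%%%%#*++++
**#%%%%%%%%%%#*=-:::::::-=+*#%%%%%%%#*++++
+**#%%%%%%%%%%#+-::::-==+*#%%%%%%%%#*+++++
++++*##%%%%%%##+-:::-=+*#%%%%%%%%%#*=-=+++
+++==+********+=-:::-+*#%%%%%%%%##+=::-=++
++=---
[... 1846 characters left out ...]
=======-
=======+*########777776+==-.   .:-===========-
=======+*#############****=:   :============-:
=======++#################+-   :============:.
-=======+*################+:   :===========-. 
-=======+*###############*+:  .-===========:  
:-======+*###############*-. .:-==========-.  
.:-======+*#############*=: .:-==========-.   
 .:======+**###########*=:  :-==========-:    
  .-======+**########*+=:  .-==========-.     
  .:-======++********+-:..:-==========-.      
   .:-======+++++++==-::::-==========-:       
    .:--===========---:--==========--.        
     ..:--========================-:.         
 .... ..:--====================--:.           
 ........::---===============--:.
```

```bash
cat > fit.py <<'E'
from h import *
from scipy.optimize import least_squares
from scipy.ndimage import map_coordinates as mc
def edges(n,c,rng,rmax,thr):
    im=np.mean([cv2.GaussianBlur(camera(n),(3,3),0.7).mean(2) for _ in range(2)],0);out=[]
    for t in np.radians(np.arange(0,360,6)):
        if not any(lo<=np.degrees(t)<=hi for lo,hi in rng):continue
        r=np.arange(2,rmax,0.1);v=mc(im,[c[1]+r*np.sin(t),c[0]+r*np.cos(t)],order=1);k=np.argmax(v<thr)
        if v[k]<thr:out.append([c[0]+r[k]*np.cos(t),c[1]+r[k]*np.sin(t)])
    return np.array(out)
ed={"scene":edges("scene",(165.6,141),[(0,130),(210,359)],14,172),"top":edges("top",(147.4,245),[(0,50),(150,180),(312,359)],14,165)}
a=np.linspace(0,2*np.pi,361)
def model(p,n):
    r=R.from_rotvec([p[3],p[4],0]);P=r.apply(np.c_[18*np.cos(a),18*np.sin(a),0*a])+p[:3]
    return np.array([proj(n,x) for x in P])+([p[5],p[6]] if n=="scene" else 0)
def res(p):
    o=[]
    for n in ed:
        q=model(p,n);c=q.mean(0)
        for e in ed[n]:
            th=np.arctan2(*(q-c)[:,::-1].T);i=np.argmin(np.abs(np.angle(np.exp(1j*(th-np.arctan2(*(e-c)[::-1]))))));o.append(np.linalg.norm(e-c)-np.linalg.norm(q[i]-c))
    return np.r_[o,(p[2]-118)/3,p[5],p[6]]
for p0 in([442.7,358.6,118,0,0,0,0],[442.7,358.6,118,.15,.15,0,0],[442.7,358.6,118,-.15,-.15,0,0]):
    s=least_squares(res,p0,loss="soft_l1",diff_step=1e-3,x_scale=[1,1,1,.05,.05,1,1]);print(s.x.round(3),s.cost.round(2))
f=res([442.7,358.6,118,0,0,0,0]);print({n:len(ed[n]) for n in ed},f.round(1))
E
python3 fit.py
```

```text
Traceback (most recent call last):
  File "fit.py", line 24, in <module>
    s=least_squares(res,p0,loss="soft_l1",diff_step=1e-3,x_scale=[1,1,1,.05,.05,1,1]);print(s.x.round(3),s.cost.round(2))
  File "fit.py", line 19, in res
    q=model(p,n);c=q.mean(0)
  File "fit.py", line 15, in model
    return np.array([proj(n,x) for x in P])+([p[5],p[6]] if n=="scene" else 0)
                     ~~~~^^^^^
  File "h.py", line 8, in proj
    c=calibration(n);E=c["extrinsics"];q=E[:3,:3].T@(np.array(P)-E[:3,3]);q=c["mtx"]@q;return q[:2]/q[2]
ValueError: time passes only in moves, steps and waits
```

```bash
sed -i 's/^from scipy.spatial.*/&\nfrom functools import lru_cache\ncalibration=lru_cache(calibration)/' h.py
python3 - <<'E'
s=open('fit.py').read()
a=s.index("def model");b=s.index("for p0 in")
s=s[:a]+'''def model(p,n):
    r=R.from_rotvec([p[3]/20,p[4]/20,0]);P=r.apply(np.c_[18*np.cos(a),18*np.sin(a),0*a])+p[:3]
    c=calibration(n);E=c["extrinsics"];q=(P-E[:3,3])@E[:3,:3]@c["mtx"].T;q=q[:,:2]/q[:,2:]
    return q+(p[5:7] if n=="scene" else 0)
def res(p):
    o=[]
    for n in ed:
        q=model(p,n);c=q[:-1].mean(0);d=q-c;th=np.arctan2(d[:,1],d[:,0]);e=ed[n]-c
        o.append(np.hypot(*e.T)-np.interp(np.arctan2(e[:,1],e[:,0]),*zip(*sorted(zip(th,np.hypot(*d.T)))),period=2*np.pi))
    return np.r_[o[0],o[1],(p[2]-118)/3,p[5],p[6]]
for t in(0,3,-3):
    s=least_squares(res,[442.7,358.6,118,t,t,0,0],loss="soft_l1",diff_step=None);print(s.x.round(2),"tilt deg",np.degrees(s.x[3:5]/20).round(1),s.cost.round(2))
f=res(np.array([442.7,358.6,118,0,0,0,0]));print({n:len(ed[n]) for n in ed},f.round(1))
'''
open('fit.py','w').write(s)
E
python3 fit.py
```

```text
[ 4.4333e+02  3.5958e+02  1.1700e+02 -6.6000e-01 -3.8300e+00  2.2300e+00
  3.6000e-01] tilt deg [ -1.9 -11. ] 6.46
[ 4.4333e+02  3.5958e+02  1.1700e+02 -6.6000e-01 -3.8300e+00  2.2300e+00
  3.6000e-01] tilt deg [ -1.9 -11. ] 6.46
[ 4.4333e+02  3.5958e+02  1.1700e+02 -6.6000e-01 -3.8300e+00  2.2300e+00
  3.6000e-01] tilt deg [ -1.9 -11. ] 6.46
{'scene': 47, 'top': 23} [ 2.9  2.3  1.6  1.   0.9  1.   1.1  1.1  1.1  1.1  1.2  1.3  1.3  1.3
  1.3  1.3  1.3  1.4  1.3  1.3  1.3  1.3 -2.  -1.8 -1.7 -1.6 -1.5 -1.4
 -1.2 -1.1 -1.  -0.9 -0.7 -0.6 -0.4 -0.2 -0.   0.1  0.5  0.9  1.1  1.5
  2.   2.5  2.8  3.2  3.5 -0.6 -0.6 -0.5 -0.4 -0.4 -0.4 -0.4 -0.3 -0.3
  1.6  0.1 -0.4 -0.4 -0.3  0.4 -0.3 -0.3 -0.5 -0.7 -0.7 -0.6 -0.7 -0.6
  0.   0.   0. ]
```

```bash
python3 - <<'E'
src=open('fit.py').read()
pre=src[:src.index("ed={")]
pre=pre.replace('im=np.mean([cv2.GaussianBlur(camera(n),(3,3),0.7).mean(2) for _ in range(2)],0)','im=IM[n]')
exec(pre)
mid=src[src.index("a=np.linspace"):src.index("for t in(0,3")]
mid=mid.replace("(p[2]-118)/3","(p[2]-Z)/1")
exec(mid)
G=lambda x:cv2.GaussianBlur(x,(3,3),0.7).astype(float).mean(2)
ini={n:G(cv2.imread(f"pics/{n}0_raw.png")) for n in("top","scene")}
cur={n:np.mean([G(camera(n)) for _ in range(3)],0) for n in("top","scene")}
al=[(0,359)]
def run(lab,I,c,st,sr,tr,ths,tht):
    global IM,ed,Z
    IM=I;Z=c[2];ed={"scene":edges("scene",proj("scene",c),sr,16,ths),"top":edges("top",proj("top",c),tr,16,tht)}
    for free in(True,):
        s=least_squares(res,[*c,0,0,0,0],loss="soft_l1",f_scale=.3)
        print(lab,s.x[:3].round(1),"tilt",np.degrees(s.x[3:5]/20).round(1),"off",s.x[5:].round(1),"cost",s.cost.round(2),len(ed["scene"]),len(ed["top"]))
run("bench puck ini",ini,[441,28.5,13],0,al,al,178,165)
run("c ini",ini,[421.2,363,105],0,[(10,180)],[(0,180)],172,165)
run("c cur",cur,[421.2,363,105],0,[(60,200)],[(20,170)],172,165)
run("b cur",cur,[447,335,105],0,[(0,150),(320,359)],[(0,100),(270,359)],172,165)
run("top cur",cur,[442.7,358.6,118],0,[(0,100),(210,359)],[(0,50),(150,180),(312,359)],172,165)
E
```

```text
bench puck ini [441.8  29.8  10.8] tilt [-3.1  6.5] off [0.2 1.1] cost 12.28 60 60
c ini [424.6 365.3 104.9] tilt [-2.5 -0.4] off [-0.4  1.3] cost 1.15 28 31
c cur [424.1 365.3 104.9] tilt [0.9 2.6] off [-0.8  1.5] cost 1.12 23 25
b cur [448.9 340.4 104.9] tilt [ 9.9 -1.8] off [0.  0.6] cost 4.82 32 32
top cur [443.2 359.4 117.9] tilt [-2.1 -9.8] off [2.5 0.5] cost 3.23 42 23
```

```bash
python3 - <<'E'
from h import *
s=np.mean([camera("scene")[:,:,::-1] for _ in range(8)],0);t=np.mean([camera("top")[:,:,::-1] for _ in range(8)],0)
a=np.linspace(0,6.283,181)
f=lambda im,y,x:cv2.resize(np.clip((im[y:y+45,x:x+45]-60)*1.6,0,255).astype(np.uint8),(395,395),interpolation=cv2.INTER_CUBIC)
A=f(s,129,145);B=f(t,222,127);C=A.copy()
k=395/45
def dr(img,n,x,y,c,z,off):
    q=np.array([proj(n,[c[0]+18*np.cos(b),c[1]+18*np.sin(b),z]) for b in a]);q=(q+off-[x,y]+.5)*k
    cv2.polylines(img,[q.astype(int)],True,(0,0,255),1)
dr(C,"scene",145,129,(442.7,358.6),118,(-.5,1.3))
dr(C,"scene",145,129,(424,365),105,(-.5,1.3))
cv2.imwrite("pics/c7.png",np.hstack([A,C]));cv2.imwrite("pics/c7t.png",B)
E
```

```text
(no output)
```

View pics/c7.png

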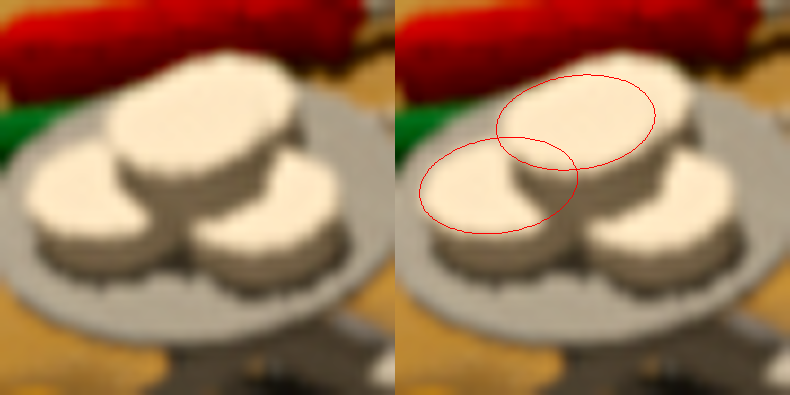

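The averaged scene crop settles it. The red level ellipse, about (575,120), fits the top puck. The extra white at upper right, about (650,85), is puck_a showing behind it, so the puck lies flat on all three. Next is the 20 g weight.

```bash
python3 -m inch '[[-31,9,22,0,0,0,0.65],[-31,9,22,0,0,0,0.65],[-31,9,22,0,0,0,0.65],[-31,9,22,0,0,0,0.65],[-31,9,22,0,0,0,0.65],[-31,9,22,0,0,0,0.65],[0,0,0,0,0,0,0.65],[0,0,0,0,0,0,0.65]]' 25
python3 - <<'E'
from h import *
plan([534.6,-12.8,60],0,2)
G=lambda x:cv2.GaussianBlur(x,(3,3),0.7)
s=G(camera("scene")).astype(int)
r=ini=cv2.imread("pics/scene0_raw.png")[:,:,::-1].astype(int)
y,x=np.mgrid[0:384,0:512]
for n,i in(("now",s),("ini",r)):
    m=(i[...,0]-i[...,2]>70)&(i[...,1]>110)&(x>315)&(x<335)&(y>255)&(y<275);print(n,m.sum(),x[m].mean(),y[m].mean())
E
```

```text
clock: 13.75
ee_pos: [536.0, -17.3, 141.2]
eef_rot: [-0.0, 0.655, 0.756, 0.0]
wrist_force: [-0.3, 0.8, 0.9]
width: 30.3
gripper_force: 0.0
yaw of y 8.2 tilt z [-1.e-04  5.e-04 -1.e+00] D [ -1.4   4.5 -81.2]
[2.3, -0.4, 40.6]
[2.3, -0.4, 40.6]
now 230 325.6521739130435 264.03478260869565
ini 123 327.3333333333333 261.0813008130081
```

```bash
python3 -m inch '[[3,-0.5,30,0,0,0,0.65],[0,0,30,0,0,0,0.65],[0,0,20,0,0,0,0.65],[0,0,16,0,0,0,0.65],[0,0,7,0,0,0,0.65],[0,0,0,0,0,0,0.65],[0,0,0,0,0,0,0.65]]'
python3 -c "
from h import *
s=camera('scene')[:,:,::-1]
print(proj('scene',[535,-14,12]))
cv2.imwrite('pics/c8.png',cv2.resize(s[225:300,280:380],None,fx=7,fy=7,interpolation=cv2.INTER_CUBIC))"
```

```text
clock: 14.68
ee_pos: [535.6, -15.0, 38.7]
eef_rot: [0.0, 0.655, 0.756, 0.0]
wrist_force: [-0.1, -0.6, 0.3]
width: 30.0
gripper_force: 0.0
[323.84528476 267.6737098 ]
```

```bash
python3 -m inch '[[0,0,0,0,0,0,0.8],[0,0,0,0,0,0,0.9],[0,0,0,0,0,0,1],[0,0,0,0,0,0,1],[0,0,0,0,0,0,1]]' 30
python3 -m inch '[[0,0,-3,0,0,0,1],[0,0,-10,0,0,0,1],[0,0,-25,0,0,0,1],[0,0,-40,0,0,0,1],[0,0,-40,0,0,0,1],[0,0,-30,0,0,0,1],[0,0,-15,0,0,0,1],[0,0,0,0,0,0,1]]'
python3 -c "
from h import *
plan([472,162,203],0,6)
s=camera('scene')
m=lambda i:((i[...,0].astype(int)-i[...,2]>90)&(i[...,1]>100))[250:290,312:340].sum()
print(m(s),m(cv2.imread('pics/scene0_raw.png')[:,:,::-1]))
cv2.imwrite('pics/c9.png',s[:,:,::-1])"
```

```text
clock: 15.35
ee_pos: [535.4, -15.1, 38.4]
eef_rot: [0.0, 0.655, 0.756, 0.0]
wrist_force: [-1.2, -0.0, 5.4]
width: 10.9
gripper_force: 29.3
clock: 16.35
ee_pos: [535.4, -15.2, 201.5]
eef_rot: [0.0, 0.655, 0.756, 0.0]
wrist_force: [-0.7, 0.4, -1.2]
width: 10.7
gripper_force: 29.3
yaw of y 8.1 tilt z [ 1.1e-03 -2.0e-04 -1.0e+00] D [-63.4 177.2   1.5]
[30.7, -6.3, -0.3]
[30.7, -6.3, -0.3]
[30.7, -6.3, -0.3]
[30.7, -6.3, -0.3]
[30.7, -6.3, -0.3]
[30.7, -6.3, -0.3]
602 499
```

```bash
python3 - <<'E'
from h import *
i=cv2.imread('pics/c9.png').astype(int);j=cv2.imread('pics/scene0_raw.png').astype(int)
print(proj("scene",[534.5,-14,14]),proj("scene",[535.4,-15,201.5-25]))
# brass: hue ~ yellow: G high relative to R
def asc(im,cx,cy,w=16,h=13):
    for y in range(cy-h,cy+h):print("".join(".:-=+*#%@"[int(np.clip((im[y,x,1]-im[y,x,0])/14,0,8))] for x in range(cx-w,cx+w)))
print("orig");asc(j,325,266,14,10);print("now");asc(i,325,266,14,10);u,v=proj("scene",[535.4,-15,176]).astype(int);print("grip",u,v);asc(i,u,v)
E
```

```text
[323.75827807 267.12957277] [335.39703665 202.62539649]
orig
=+*#%+======================
=++#*+==-=+=================
=+*#*+++====================
=++*+++++===================
+++++++=+++===+=============
+===+++++++=+++++===========
=++==+++++++##%#*===========
++===+=++++*%%%%#+==========
+++=-=+++++*%%%%#+===+======
====-=++++*###%%#*==========
+==--=++++##*++***+=========
==-:-=++++#%*++=+*++========
-----=++++*##+=++++++=======
----=++++++*#++*++++++=++===
-===++++++=++*++==+++++=++==
==++++++++=+++++=+++++++++=+
++++++=++==========+++++++*#
+++++++++++=======++++++++*%
+++++++++++=-----=+++++++*#%
+++=+++++++=====-=++++++*###
now
++*%%*======================
=+*##++==++=================
++##*+++====================
++**+++++====++=============
+++++++++++===+=============
+++++++++++++=+=============
+=++++++++++++++==+=========
+++==+++*+++++++===++=======
+++=-=+++++++++++====+======
=+==-=++++++++++++====+=+===
=+==-=+++++++++++++====+++==
==---=+++++++++++++++=-==+==
----==+++++++++++=++++=++=+=
---=+++++++++++++++++++++===
====+++++++++++++++++++++===
++++++++++++++++++++
[... 295 characters left out ...]
...:-==
::::::::....................:===
--:-:-::....................:===
::----::....................-===
:::::-::...................:-===
::::-:::...................:-===
::::::::...................:====
:::::::....................:====
:::::::...................:-====
:::::::..................:-=====
:::::::...............:::-======
::::::::.............:-=-=======
::::::::............:-==========
::::::::::..........:===========
:::::::::::::.......-===========
:::::::-:::--:.....--===========
::::::::::-===-:.::=============
:::::::::-=====---==============
:::::::::-======================
:::::::::-===================+==
:::::::::-==================+===
::::::.::-==========+==========+
```

```bash
python3 -m inch '[[20,-6.3,0,0,0,0,1],[33,-6.3,0,0,0,0,1],[33,-6.3,0,0,0,0,1],[33,-6.3,0,0,0,0,1],[33,-6.3,0,0,0,0,1],[20,-4,0,0,0,0,1],[12,-2,10,0,0,0,1],[0,0,20,0,0,0,1],[0,0,16,0,0,0,1],[0,0,5,0,0,0,1],[0,0,0,0,0,0,1],[0,0,0,0,0,0,1]]'
python3 -m inch '[[0,0,2,0,0,0,1],[0,0,0,0,0,0,1],[0,0,0,0,0,0,1]]'
python3 -m inch '[[0,0,1,0,0,0,1],[0,0,0,0,0,0,1],[0,0,0,0,0,0,1]]'
```

```text
clock: 17.9
ee_pos: [472.3, 161.7, 150.4]
eef_rot: [0.0, 0.655, 0.756, 0.0]
wrist_force: [-0.5, -0.4, -0.2]
width: 10.7
gripper_force: 29.3
clock: 18.27
ee_pos: [472.0, 161.7, 148.1]
eef_rot: [0.0, 0.655, 0.756, 0.0]
wrist_force: [0.3, -0.7, 0.5]
width: 10.8
gripper_force: 29.3
clock: 18.65
ee_pos: [471.9, 161.8, 147.0]
eef_rot: [-0.0, 0.655, 0.756, -0.0]
wrist_force: [-0.2, 1.0, -0.3]
width: 10.8
gripper_force: 29.3
```

```bash
python3 -m inch '[[0,0,1.2,0,0,0,1],[0,0,0,0,0,0,1],[0,0,0,0,0,0,1],[0,0,0,0,0,0,0.92],[0,0,0,0,0,0,0.88],[0,0,0,0,0,0,0.84],[0,0,0,0,0,0,0.8],[0,0,0,0,0,0,0.75],[0,0,0,0,0,0,0.75]]'
python3 -m inch '[[0,0,-5,0,0,0,0.75],[0,0,-15,0,0,0,0.75],[0,0,-30,0,0,0,0.75],[0,0,-40,0,0,0,0.75],[0,0,-10,0,0,0,0.75],[-30,-30,0,0,0,0,0.75],[-45,-45,0,0,0,0,0.75],[-45,-45,0,0,0,0,0.75],[0,0,0,0,0,0,0.75]]'
python3 - <<'E'
from h import *
plan([370,303,180],16,16)
s=np.mean([camera("scene")[:,:,::-1] for _ in range(3)],0);t=np.mean([camera("top")[:,:,::-1] for _ in range(3)],0)
f=lambda im,y,x,w,h:cv2.resize(im[y:y+h,x:x+w].astype(np.uint8),(390,int(390*h/w)),interpolation=cv2.INTER_CUBIC)
c=np.hstack([f(s,130,190,95,95),f(t,185,215,95,95)]);d=f(s,125,190,60,60)
cv2.imwrite("pics/c10.png",c)
E
```

```text
clock: 19.77
ee_pos: [472.0, 161.8, 145.8]
eef_rot: [-0.0, 0.655, 0.756, 0.0]
wrist_force: [0.5, 0.4, 0.6]
width: 21.5
gripper_force: 0.0
clock: 20.9
ee_pos: [369.3, 24.5, 246.0]
eef_rot: [0.0, 0.657, 0.754, -0.001]
wrist_force: [-0.5, 1.0, 1.1]
width: 21.4
gripper_force: 0.0
yaw of y 7.9 tilt z [-7.0e-04 -2.3e-03 -1.0e+00] D [  0.7 278.5 -66. ]
[17.2, 2.4, 4.1]
[17.4, 0.6, 4.1]
[17.4, -1.2, 4.1]
[17.2, -3.0, 4.1]
[16.7, -4.8, 4.1]
[16.2, -6.5, 4.1]
[15.4, -8.2, 4.1]
[14.4, -9.7, 4.1]
[13.3, -11.2, 4.1]
[12.1, -12.5, 4.1]
[10.7, -13.7, 4.1]
[9.2, -14.8, 4.1]
[7.6, -15.7, 4.1]
[6.0, -16.4, 4.1]
[4.2, -16.9, 4.1]
[2.4, -17.2, 4.1]
```

View pics/c10.png

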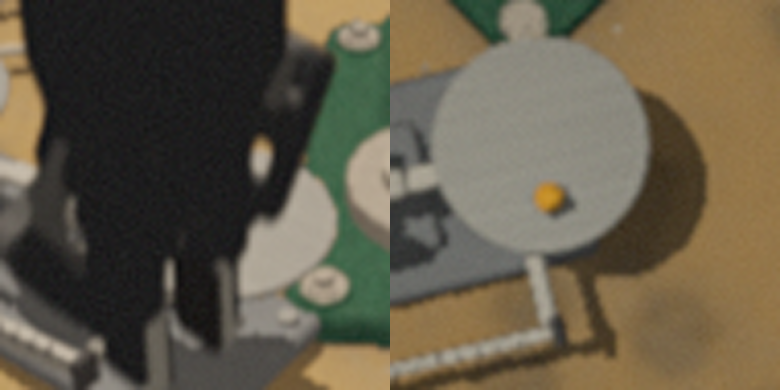

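The 20 g weight stands upright on the right pan: it shows round at about (548,197) in the top crop. The arm hides it in the scene view. Next is the poise.

```bash
python3 -c "
from h import *
plan([370,303,190],-16,16)"
```

```text
yaw of y 8.3 tilt z [-1.e-04  6.e-04 -1.e+00] D [ -2.  274.3 -55.8]
[17.0, 2.3, 3.5]
[16.6, 4.1, 3.5]
[16.1, 5.8, 3.5]
[15.4, 7.5, 3.5]
[14.6, 9.0, 3.5]
[13.5, 10.5, 3.5]
[12.4, 11.9, 3.5]
[11.1, 13.1, 3.5]
[9.6, 14.2, 3.5]
[8.1, 15.1, 3.5]
[6.5, 15.9, 3.5]
[4.8, 16.5, 3.5]
[3.0, 16.9, 3.5]
[1.2, 17.1, 3.5]
[-0.6, 17.1, 3.5]
[-2.3, 17.0, 3.5]
```

```bash
python3 -m inch '[[17,2,3.5,0,0,-1,0.6],[16.6,4,3.5,0,0,-1,0.6],[16,6,3.5,0,0,-1,0.6],[15.4,7.5,3.5,0,0,-1,0.6],[14.6,9,3.5,0,0,-1,0.6],[13.5,10.5,3.5,0,0,-1,0.6],[12.4,12,3.5,0,0,-1,0.6],[11,13,3.5,0,0,-1,0.6],[9.6,14,3.5,0,0,-1,0.6],[8,15,3.5,0,0,-1,0.6],[6.5,16,3.5,0,0,-1,0.6],[5,16.5,3.5,0,0,-1,0.6],[3,17,3.5,0,0,-1,0.6],[1,17,3.5,0,0,-1,0.6],[-0.6,17,3.5,0,0,-1,0.6],[-2.3,17,3.5,0,0,-1,0.6],[0,0,0,0,0,-0.2,0.6],[0,0,0,0,0,0,0.6]]' 20
python3 -c "
from h import *
plan([370,303,122],0,1)"
```

```text
clock: 23.45
ee_pos: [369.7, 301.4, 189.6]
eef_rot: [-0.0, -0.133, 0.991, -0.0]
wrist_force: [0.8, -0.4, 0.7]
width: 34.3
gripper_force: 0.0
yaw of y 105.3 tilt z [-6.e-04 -3.e-04 -1.e+00] D [  0.3   1.6 -67.6]
[-0.7, 1.5, 67.6]
```

Descend, close gently on the knob, then slide it 60 mm to the right (tool −y).

```bash
python3 -m inch '[[-0.7,1.5,20,0,0,0,0.6],[0,0,20,0,0,0,0.6],[0,0,17,0,0,0,0.6],[0,0,10,0,0,0,0.6],[0,0,0,0,0,0,0.6],[0,0,0,0,0,0,0.7],[0,0,0,0,0,0,0.8],[0,0,0,0,0,0,0.9],[0,0,0,0,0,0,1],[0,0,0,0,0,0,1]]' 20
```

```text
clock: 24.7
ee_pos: [370.4, 303.4, 122.9]
eef_rot: [0.0, -0.134, 0.991, 0.0]
wrist_force: [1.6, -0.3, 2.2]
width: 15.1
gripper_force: 19.5
```

```bash
python3 -m inch '[[0,-3,0,0,0,0,1],[0,-6,0,0,0,0,1],[0,-8,0,0,0,0,1],[0,-8,0,0,0,0,1],[0,-8,0,0,0,0,1],[0,-8,0,0,0,0,1],[0,-8,0,0,0,0,1],[0,-8,0,0,0,0,1],[0,-6,0,0,0,0,1],[0,-2,0,0,0,0,1],[0,0,0,0,0,0,1],[0,0,0,0,0,0,1]]'
cat > tilt.py <<'E'
from h import *
from scipy.optimize import minimize
r0=cv2.imread("pics/scene0_raw.png");G=lambda i:cv2.GaussianBlur(cv2.cvtColor(i,cv2.COLOR_BGR2GRAY).astype(np.float32),(5,5),1)
def shift(ref,im,box):
    y0,y1,x0,x1=box;W=np.float32([[1,0,0],[0,1,0]])
    big=im[y0-10:y1+10,x0-10:x1+10];W[:,2]=10
    c,W=cv2.findTransformECC(ref[y0:y1,x0:x1],big,W,cv2.MOTION_TRANSLATION,(3,200,1e-5),None,1);return W[:,2]-10,c
def tilt(refname,n=4):
    s=np.mean([camera("scene")[:,:,::-1] for _ in range(n)],0).astype(np.uint8);cv2.imwrite("pics/now.png",s)
    ref=cv2.imread(refname)
    px=proj("scene",[442.7,358.6,102])-proj("scene",[442.7,358.6,92])
    # lower front part of left pan with pucks c,b : moving region
    d,c=shift(G(ref),G(s),(146,170,140,190));print("shift",d.round(2),"ecc",round(c,3),"expected/0.1rad",px.round(2),"tilt",round(-0.1+0.1*d[1]/px[1],4))
E
echo
```

```text
clock: 26.2
ee_pos: [388.6, 241.5, 124.1]
eef_rot: [0.002, -0.134, 0.991, 0.001]
wrist_force: [0.9, 0.9, 30.6]
width: 15.1
gripper_force: 31.5
```

```bash
python3 -m inch '[[0,0,-3,0,0,0,0.9],[0,0,-2,0,0,0,0.8],[0,0,0,0,0,0,0.75],[0,0,0,0,0,0,0.7],[0,0,0,0,0,0,0.7]]'
python3 -m inch '[[0,0,-10,0,0,0,0.7],[0,0,-30,0,0,0,0.7],[0,-25,-40,0,0,0,0.7],[0,-40,0,0,0,0,0.7],[0,-45,0,0,0,0,0.7],[0,0,0,0,0,0,0.7],[0,0,0,0,0,0,0.7]]'
python3 - <<'E'
from tilt import *
cv2.imwrite("pics/refb.png",cv2.imread("pics/c9.png"));tilt("pics/c9.png")
E
```

```text
clock: 26.82
ee_pos: [387.3, 240.5, 127.7]
eef_rot: [-0.0, -0.134, 0.991, -0.0]
wrist_force: [-0.2, -0.5, 0.2]
width: 25.7
gripper_force: 0.0
clock: 27.7
ee_pos: [416.5, 135.0, 208.3]
eef_rot: [0.0, -0.134, 0.991, 0.0]
wrist_force: [-0.2, 0.4, -1.0]
width: 26.1
gripper_force: 0.0
shift [-2.31 -4.04] ecc 0.803 expected/0.1rad [-0.68 -3.89] tilt 0.0039
```

```bash
python3 - <<'E'
from tilt import *
n=cv2.imread("pics/now.png");c=cv2.imread("pics/c9.png")
def asc(im,y0,y1,x0,x1):
    g=im[...,1].astype(int)
    for y in range(y0,y1,1):print("".join(" .:-=+*#%@"[int(np.clip((g[y,x]-60)/16,0,9))] for x in range(x0,x1)))
print("ref");asc(c,130,176,138,196);print("now");asc(n,130,176,138,196)
E
```

```text
ref
++++++++=-:::...                                .----=====
+++++++-:                                       .---======
++++++=.                                       .-------:--
+++++=:                                        .::...:..:-
+++++=.                         ..              .....:--==
+++++=.                     :-=+**+=-:.         .:---==+++
+++++=:                   -=###%%%%%##+:       :-=++++++++
+++++=-                 :+#%@@@@@@@@@%%+:.::..:=++++++++++
++++++=.             .-+*%%@@@@@@@@@@@@#*===--==++++++++++
++++++=:          .:=*#%%@@@@@@@@@@@@@@%#*++++++++++++++++
+++++==-.  ....::-=+#%@@@@@@@@@@%@@@@@@%#*****+++++++*****
=++=====-:----===+*#%@@@@@@@@@@%@@@@%@@%*+******+++*******
=============++****%%@@@@@%@@@@@%%%@%%%#=+********+++++===
======--==-=+*****#%%@@@@@@@@@@@@@@%%#*+-+********+=======
=---------==+****##%%@@@%@@@@@@@@@%%*+=-:-+*******++==+==+
-:----:--=++**###%%%%@@@@%@@@@@@@%%*+=====+*********+=====
::::::.:-+***#%%%@%%#%%@@@@@%@@%%#*=--+##***********+=----
...:...:=**#%%%@@@@%**#%%%%%%%%#*==--=*%%%%#********+=-...
......:=**#%%@@@@@@%+=+***#***+==-
[... 3635 characters left out ...]
+++++++++++++=====:::::::::::::::::::::--==++++++++
++++++++++++++++++++++++=:.:::::::::::::::::::::--==++++++
+++++++++++++++++++++++++-::::::::----::::::::::::--=+++++
++++++++++++++++++++++++=-::::::::-===--::::::::::-=+**+++
+++++++++++++++++++++++=-:::::::::-=++=--::::::::-+*##****
+++++++++++++++++++++==-::::::::..:-=++==--::::::=*#######
+++++++++++++++====+=--::::::--:...:-=====---::::=**######
+++++++++++=========-::::::--=-:....:------=--::::=++**###
=+++=============---::::::-===-::.   .....:--::.:::--=+**#
===========--====-:::::::-=++-:.:.        ........::::-=+*
=======------=+**+-:::::-=+++-:.:.               ..::----=
======------=+*##*-:::--==++=-....                 .:-=---
```

```bash
sed -i 's/(146,170,140,190)/(146,170,140,176)/' tilt.py; python3 - <<'E'
from tilt import *
tilt("pics/c9.png",6)
n=G(cv2.imread("pics/now.png"));c=G(cv2.imread("pics/c9.png"))
for b in((145,168,141,162),(150,169,144,178),(153,170,146,172)):print(b,shift(c,n,b))
E
```

```text
shift [-0.97 -4.53] ecc 0.926 expected/0.1rad [-0.68 -3.89] tilt 0.0166
(145, 168, 141, 162) (array([-19.549095, -12.776067], dtype=float32), 0.6715796812169452)Traceback (most recent call last):
  File "<stdin>", line 4, in <module>
  File "tilt.py", line 7, in shift
    c,W=cv2.findTransformECC(ref[y0:y1,x0:x1],big,W,cv2.MOTION_TRANSLATION,(3,200,1e-5),None,1);return W[:,2]-10,c
        ~~~~~~~~~~~~~~~~~~~~^^^^^^^^^^^^^^^^^^^^^^^^^^^^^^^^^^^^^^^^^^^^^^^^^^^^^^^^^^^^^^^^^^^
cv2.error: OpenCV(4.12.0) /io/opencv/modules/video/src/ecc.cpp:589: error: (-7:Iterations do not converge) The algorithm stopped before its convergence. The correlation is going to be minimized. Images may be uncorrelated or non-overlapped in function 'findTransformECC'
```

```bash
cat > tilt.py <<'E'
from h import *
from scipy.ndimage import map_coordinates as mc
G=lambda i:cv2.GaussianBlur(cv2.cvtColor(i,cv2.COLOR_BGR2GRAY).astype(np.float32),(3,3),0.8)
def tilt(im=None,n=6,refname="pics/c9.png",xmax=178):
    if im is None: im=np.mean([camera("scene")[:,:,::-1] for _ in range(n)],0).astype(np.uint8);cv2.imwrite("pics/now.png",im)
    ref=G(cv2.imread(refname));im=G(im);a=np.linspace(0,6.283,91);m=np.zeros(ref.shape,np.uint8)
    q=np.array([proj("scene",[442.7+50*np.cos(t),358.6+50*np.sin(t),92]) for t in a])+[-.5,1.3]
    cv2.fillPoly(m,[np.round(q).astype(int)],1);y,x=np.nonzero(m);k=(x<xmax)&(y>140);y,x=y[k],x[k]
    S=proj("scene",[442.7,358.6,102])-proj("scene",[442.7,358.6,92])
    T=np.arange(-.12,.1201,.002)
    e=[np.minimum(abs(mc(im,[y+S[1]*(t+.1)/.1,x+S[0]*(t+.1)/.1],order=1)-ref[y,x]),40).mean() for t in T]
    i=int(np.clip(np.argmin(e),3,len(T)-4));p=np.polyfit(T[i-3:i+4],e[i-3:i+4],2);print("tilt",round(-p[1]/2/p[0],4),"err",round(min(e),2),"mean",round(np.mean(e),1),len(x))
E
python3 - <<'E'
from tilt import *
tilt();tilt(xmax=165);tilt(im=cv2.imread("pics/c9.png"));o=cv2.imread("pics/now.png")
# poise location in top/scene
t=np.mean([camera("top") for _ in range(2)],0);y,x=np.mgrid[0:384,0:512]
m=(t[...,0]-t[...,2]>95)&(y>250)&(y<300)&(x>160)&(x<270);print(m.sum(),x[m].mean() if m.any() else 0,y[m].mean() if m.any() else 0)
E
```

```text
tilt 0.0198 err 4.34 mean 18.1 879
tilt 0.0187 err 4.48 mean 16.2 523
tilt -0.1001 err 0.0 mean 21.7 879
13 208.46153846153845 273.9230769230769
```

```bash
python3 -c "
from h import *
print(np.round(ray('top',208.5,273.9,110),1))
plan([387.6,241,125],0,1)"
```

```text
[392.9 244.2 110. ]
yaw of y 105.4 tilt z [-0.  0. -1.] D [-28.9 106.5 -82.8]
[-0.3, 110.4, 82.8]
```

```bash
python3 -m inch '[[-1,40,0,0,0,0,0.62],[-1,45,10,0,0,0,0.62],[0,25.5,30,0,0,0,0.62],[0,0,30,0,0,0,0.62],[0,0,12,0,0,0,0.62],[0,0,0,0,0,0,0.62],[0,0,0,0,0,0,0.72],[0,0,0,0,0,0,0.8],[0,0,0,0,0,0,0.9],[0,0,0,0,0,0,1],[0,0,0,0,0,0,1]]' 20
python3 -m inch '[[0,2,0,0,0,0,1],[0,3,0,0,0,0,1],[0,2.5,0,0,0,0,1],[0,0,0,0,0,0,1],[0,0,0,0,0,0,1]]'
```

```text
clock: 30.28
ee_pos: [389.6, 241.8, 126.5]
eef_rot: [0.001, -0.133, 0.991, 0.0]
wrist_force: [-0.3, -1.0, 8.7]
width: 15.8
gripper_force: 19.5
clock: 30.9
ee_pos: [387.6, 249.1, 126.5]
eef_rot: [0.001, -0.134, 0.991, 0.0]
wrist_force: [-1.1, 0.6, 7.3]
width: 15.4
gripper_force: 19.5
```

```bash
python3 -m inch '[[0,0,0,0,0,0,0.9],[0,0,0,0,0,0,0.8],[0,0,0,0,0,0,0.7],[0,0,0,0,0,0,0.62],[0,0,-10,0,0,0,0.62],[0,0,-30,0,0,0,0.62],[0,-25,-40,0,0,0,0.62],[0,-45,0,0,0,0,0.62],[0,-45,0,0,0,0,0.62],[0,0,0,0,0,0,0.62],[0,0,0,0,0,0,0.62],[0,0,0,0,0,0,0.62]]'
python3 -c "
from tilt import *
tilt();tilt(xmax=165)"
```

```text
clock: 32.4
ee_pos: [417.4, 139.0, 206.1]
eef_rot: [0.0, -0.134, 0.991, 0.0]
wrist_force: [-0.2, -0.9, -0.3]
width: 32.4
gripper_force: 0.0
tilt -0.004 err 4.45 mean 18.1 879
tilt -0.006 err 4.49 mean 16.6 523
```

```bash
python3 -m inch '[[0,-45,-10,0,0,0,0.62],[0,-45,-10,0,0,0,0.62],[0,-45,-10,0,0,0,0.62],[0,-45,0,0,0,0,0.62],[0,0,0,0,0,0,0.62],[0,0,0,0,0,0,0.62]]'
python3 - <<'E'
from tilt import *
tilt();tilt(xmax=195)
n=cv2.imread("pics/now.png");r=cv2.imread("pics/scene0_raw.png")
print(proj("scene",[490,268,140]))
def asc(im,y0,y1,x0,x1):
    g=cv2.resize(im[y0:y1,x0:x1,1],None,fx=2.4,fy=1.3,interpolation=cv2.INTER_CUBIC).astype(int)
    for l in g:print("".join(" .:-=+*#%@"[int(np.clip((v-40)/18,0,9))] for v in l))
print("ini");asc(r,130,180,192,228);print("now");asc(n,130,180,192,228)
E
```

```text
clock: 33.75
ee_pos: [465.2, -35.2, 235.8]
eef_rot: [-0.0, -0.134, 0.991, 0.0]
wrist_force: [-0.2, 0.3, 1.1]
width: 32.5
gripper_force: 0.0
tilt -0.0028 err 3.62 mean 17.9 879
tilt -0.0034 err 3.52 mean 16.5 1158
[209.63518001 144.93080132]
ini
===============================--------------::..:::--------::::::::::::::::::::::.:::
=================-----------------------------------========---------------------:::--
============----:::::------------------============+++++++++======================-===
--------------:::::::--================+++++++++++++++++++++++++++++++++++++++++++=+++
::::::---------========+++++++++++++++++++++++++++++++++++++++++++++++++++++++++++++++
------========++++++++++++++++++++++++++++++++++++++++++++++++++++++++++++++++++++++++
======++++++++++********++++++++++++++++++++++++++++++++++++++++++++++++++++++++++++++
+++++++++++++++++*********++++++++++++++++++++++++++++++++++++++++++++++++++++++++++++
++++++++++++++====+++*********++++++++++++++++++++++++++++++++++++++++++++++++++++++++
+++++++++++++=========+++**********+++++++++++++++++++++++++++++++++++++
[... 9758 characters left out ...]
++++
---====++***##################**++*****++++==--:::::............::-=++++++++++++++++++
====--====+++***###############*****#*****++=----:::::..........::-=++++++++++++++****
++===========++**##################********++==---::::..........::-=++++++++++++******
++++++========++**###############*************+==---:::.........::-==++++++++*******##
===++++++++++++++****#########***********#####**++=---:::.......::-==++++++*********##
---===+++++++++++++++*****************###########**++===--:::....:--=+++**************
:::---=====++++++====++++********+****##############****++=--:::::--=++***************
.:::::---====++++++====+++++*+++++++****################***++=--::--=+****#***********
```

```bash
python3 - <<'E'
from tilt import *
im=G(cv2.imread("pics/now.png"))
for nm,ref,c,z0,s in(("R",G(cv2.imread("pics/scene0_raw.png")),(494.7,167.1),112,-1),("L",G(cv2.imread("pics/c9.png")),(442.7,358.6),92,1)):
    m=np.zeros(ref.shape,np.uint8);a=np.linspace(0,6.283,91)
    for r in(46,49,52):
        q=np.array([proj("scene",[c[0]+r*np.cos(t),c[1]+r*np.sin(t),z0]) for t in a])+[-.5,1.3]
        m[:]=0;cv2.fillPoly(m,[np.round(q).astype(int)],1);y,x=np.nonzero(m)
        S=proj("scene",[*c,z0+10*s])-proj("scene",[*c,z0]);T=np.arange(-.06,.0601,.002)
        e=[np.minimum(abs(mc(im,[y+S[1]*(t+.1)/.1,x+S[0]*(t+.1)/.1],order=1)-ref[y,x]),30).mean() for t in T]
        i=int(np.clip(np.argmin(e),4,len(T)-5));p=np.polyfit(T[i-4:i+5],e[i-4:i+5],2);print(nm,r,S.round(2),round(-p[1]/2/p[0],4),round(min(e),2))
E
```

```text
R 46 [0.11 4.03] 0.0067 10.67
R 49 [0.11 4.03] 0.0007 10.56
R 52 [0.11 4.03] -0.0058 10.62
L 46 [-0.68 -3.89] -0.0029 3.28
L 49 [-0.68 -3.89] -0.0033 3.34
L 52 [-0.68 -3.89] -0.0036 3.82
```

```bash
python3 -c "
from bench import job
print(job.sign_off())"
```

```text
the job is handed in; nothing more can be done
None
```

I handed the job in at about 34 s. The last puck lies flat on the other three and the 20 g weight stands upright on the right pan. The poise is set so the beam rests within about 0.005 rad of level, but I couldn't make out the centre marks to check the pointer against them.

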